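# Find the loose canister lid and snap it home

## Task

One of the four canister lids in the sorting carrier has not been snapped on and rocks when it is pressed near its edge by the thumb tab. Press the lids lightly there with the fingertips until you have found and rocked the loose one, then press that one down in its middle until it is snapped fully home, and draw back. Do not force the sound lids, do not pull any lid up, and leave everything else where it stands.

Things in the scene. Friction and masses are not known exactly. Their poses are not given: they have to be found in the camera images.
- lid_spot_1 (a point): where a round white canister with a white push-on lid stands in the carrier: near row, left end. The point is the centre of a snapped-home lid's top face, about 95 mm above the shelf (2 mm higher or lower from canister to canister). Any one of the four lids may be the loose one; its top stands 3 to 5 mm higher. Axes as the carrier's
- lid_spot_2 (a point): where a round white canister with a white push-on lid stands in the carrier: far row, left end. The point is the centre of a snapped-home lid's top face, about 95 mm above the shelf (2 mm higher or lower from canister to canister). Any one of the four lids may be the loose one; its top stands 3 to 5 mm higher. Axes as the carrier's
- lid_spot_3 (a point): where a round white canister with a white push-on lid stands in the carrier: near row, right end. The point is the centre of a snapped-home lid's top face, about 95 mm above the shelf (2 mm higher or lower from canister to canister). Any one of the four lids may be the loose one; its top stands 3 to 5 mm higher. Axes as the carrier's
- lid_spot_4 (a point): where a round white canister with a white push-on lid stands in the carrier: far row, right end. The point is the centre of a snapped-home lid's top face, about 95 mm above the shelf (2 mm higher or lower from canister to canister). Any one of the four lids may be the loose one; its top stands 3 to 5 mm higher. Axes as the carrier's
- tray: the sorting carrier, a grey tray 226 x 338 x 50 mm with 2 x 3 wells, fixed to the shelf; origin under its centre, x along its short side away from the robot, y along its long side. Canisters stand in the four end wells. Lids: flat discs 96 mm across, skirt 12 mm deep, a thumb tab 10 mm long on the robot's side; gaps of about 14 mm between lids of one end
- rock (a joint): tilt of the one loose lid (in any of the four places) about its own y axis, rad; 0 is level. While not home it tips under 2 N pressed near its edge at the thumb tab (negative) or opposite it (positive), up to about 0.09 rad, until the rim there meets the canister, and swings back when let go; 33 mm from its centre it sinks by 3 mm. Pressed at its sides (y) it does not tip. A sound lid never tips
- drop (a joint): how far the one loose lid has been pushed down from where it stood, m; about 0 at the start, 0.004 when it is snapped fully home. It goes down only under more than 14 N near its middle, and stays where it is left; pressed near the edge it only rocks
- sound_1 (a joint): how far one of the three sound lids (in any of the places) is pressed in, m; 0 at rest. Its panel gives by 1 mm per 5 N and springs back; 3 mm (15 N) would be forcing it
- sound_2 (a joint): how far one of the three sound lids (in any of the places) is pressed in, m; 0 at rest. Its panel gives by 1 mm per 5 N and springs back; 3 mm (15 N) would be forcing it
- sound_3 (a joint): how far one of the three sound lids (in any of the places) is pressed in, m; 0 at rest. Its panel gives by 1 mm per 5 N and springs back; 3 mm (15 N) would be forcing it
- jar: the clear glass jam jar, open, 67 mm wide and 98 mm tall, standing in one of the two middle wells of the carrier; a bystander
- cup: the white plastic cup, 74 mm wide and 95 mm tall, standing in the other middle well; a bystander
- foil_tray: the aluminium foil tray, 150 x 110 x 36 mm, on the shelf to the left of the carrier; a bystander
- spoon: the white plastic spoon, 153 mm long, origin under its bowl, lying on the shelf to the right of the carrier; a bystander
Not all that is in view belongs to the job. What is shaped like the part that bears sound_2 but purple or red is not meant.

How it is judged:
By the outcome, as a careful person would: the job done as asked, in the order asked, and still so for the second after the job is handed in, with the robot touching nothing.
It also fails if it takes over 58 s, if anything falls off the work surface, if the arm or the gripper's body presses on something with over 40 N, if the wrist force passes 120 N, or if a joint passes its speed limit or range.

## Robot

A 6-joint arm with a two-finger parallel gripper is mounted at the origin on the work surface. World frame = base frame: x ahead of the robot, y to its left, z up, the work surface at z = 0. Lengths are in m, angles in rad, forces in N, time in s.
With the tool pointing down it reaches from about 0.35 to 0.775 m from the base axis. Payload 7.3 kg.
Tool frame: the origin (TCP) lies at the very end of the fingers, on their centre line; the grasp point (between the pads) lies grip_point_offset behind it (grip_point_offset is the distance from the TCP to the grasp point, in m); z points along the fingers, y is the direction in which the jaws open and shut (so a half turn about z gives the same grasp; the last joint's range is limited). The gripper opens to 92 mm and grips with 3 to 60 N. Pads are 19 mm wide; open, the fingers measure 130 mm over their backs; the gripper's body (75 mm by 190 mm) begins 47 mm behind the grasp point.
Start: joints at [-1.392, 0.342, 1.524, -0, 1.275, -0.146], TCP at [0.168, -0.498, 0.227] pointing down, gripper open.
Joint ranges: [-2.53, 2.53], [-0.77, 2.02], [0.04, 2.7], [-1, 4.14], [0.28, 2.66], [-3.11, 3.11]. Speed limits (rad/s): [2.57, 2.57, 3.14, 3.14, 3.14, 3.14].

## Interface

Orientations are given as [roll, pitch, yaw] about the fixed x, y, z axes, in that order (R = Rz(yaw) Ry(pitch) Rx(roll)).
In Python, from cell import * gives the robot as it stands.
- The arm moves only by the shell command python3 -m inch 'ROWS' [OPENING] [FORCE]. ROWS is JSON, a list that holds one entry, the list of rows, each a list of 4 numbers: the shift along the tool's x, y, z in mm, then the turn about the tool's z in rad. In form: [[[x, y, z, roll], ...]]. A call has 1 to 10 rows; each row shifts and turns the commanded pose from where the row before left it, along the tool's axes as they then stand; what a row does not reach is not made up. A row lasts 1/8 s, in which the tool goes at most 62.5 mm and 10.7 degrees, less where a joint would pass 70% of its speed; a pose out of reach is approached as far as the arm can. A call with a gripper value outside its range is refused whole. OPENING is the closure, from -1 (fully open) to 1 (shut), set as the call begins (- or left out, the last holds). The fingers move at their own pace and stop on an object; FORCE is the grip in N (left out, the last holds). Time passes only in rows, so rows that do not move let the fingers close. It gives the time, the measured TCP pose, the force and the opening at its end, in the units of the state.
- observe(): the state, without advancing time (a new reading comes with each control period).
- read_camera(name): name is "scene" or "top" or "wrist"; returns a dict with "img" (384x512x3 uint8, blue, green, red), "fx", "fy", "cx", "cy" (pixels), "eye" and "rotation" of the camera in the world; the wrist camera has in their place "T_tool_cam" (4x4, takes a point from camera to tool coordinates, whose origin is the TCP and whose axes are the flange's). Camera axes: x right, y down, z forward; pixel columns grow to the right and rows downward; lengths in m; the calibration is good to about 2 mm. A picture is of the moment at which its call begins: read the wrist's pose just before it. There is no depth.
- hand_in(): hands the job in, once; it reports no verdict.
Trained networks look in the newest picture that a camera, given by its name, has taken for a name from the list of things; names that differ only in an ending like _2 or _b are one class to them, and where a whole thing is asked for, a point or a joint stands for the part that bears it (a point fixed in the world has none). Each returns a list of dicts, best first, with "conf" (0 to 1); they miss things now and then, are a little off and sometimes report something else, mostly with a low value. They report only what shows in the picture. A call takes as long as a camera call. They do not tell look-alikes from the thing itself.
- boxes_of(camera, label): "at" ([row, column] in pixels, amid what is visible of it).
- place_of(camera, label): "at" ([row, column] in pixels: a listed point, or the origin of a listed thing).
The state is a dict: "time": time; "qpos": joint angles; "qvel": joint speeds; "joint_efforts": joint torques, N m; "tool_pos": TCP position; "tool_rot": TCP orientation; "contact_force": force on the tool from outside, world axes, zero at the start; "torque": the same for the moment, N m; "opening": finger opening in m.
Only numpy, scipy, OpenCV 4.12 (cv2) and the standard library are available. Lean on these libraries where they do the work, as an engineer would, in place of code of your own. Each camera call takes 0.05 s, during which the arm holds its last target. There are 200 camera calls.

## Working session

There is one attempt and no reset: what is moved stays moved. The work goes in short steps, Python scripts to look and compute and a shell command to move; the robot and the scene stay as the last step left them, time stands still between calls to the robot, and variables do not carry over. Pictures are saved under pics/ and viewed, about 8 in all and at most 12, crops included, and the job is handed in when it is done.

```bash
mkdir -p pics; cat > h.py <<'E'
from cell import *
import numpy as np, cv2
from scipy.spatial.transform import Rotation as R
def ray(c,at):
    d=np.array([(at[1]-c["cx"])/c["fx"],(at[0]-c["cy"])/c["fy"],1.]);return np.array(c["rotation"])@d
def onz(c,at,z):
    d=ray(c,at);e=np.array(c["eye"]);return e+d*(z-e[2])/d[2]
def proj(c,p):
    q=np.array(c["rotation"]).T@(np.array(p)-c["eye"]);return q[1]/q[2]*c["fy"]+c["cy"],q[0]/q[2]*c["fx"]+c["cx"]
E
python3 - <<'E'
from h import *
s=observe();print({k:np.round(v,3) for k,v in s.items()}, grip_point_offset)
for n in("top","scene"):
    c=read_camera(n);cv2.imwrite(f"pics/{n}0.png",c["img"]);print(n,np.round(c["eye"],3))
    for l in("lid_spot_1","tray","jar","cup","sound_1"):
        z=.095 if l!="tray" and l not in("jar","cup") else 0.0
        for f in(place_of,boxes_of):
            for r in f(n,l)[:6]: print(l,f.__name__,np.round(r["at"],1),round(r["conf"],2),np.round(onz(c,r["at"],z),3))
E
```

```text
{'time': np.float64(0.0), 'qpos': array([-1.392,  0.343,  1.525, -0.   ,  1.275, -0.146]), 'qvel': array([-0.001, -0.001, -0.002,  0.   , -0.002, -0.   ]), 'joint_efforts': array([ 1.0000e-03, -4.3124e+01, -2.4422e+01,  7.2000e-02,  5.6000e-02,
       -0.0000e+00]), 'tool_pos': array([ 0.167, -0.497,  0.226]), 'tool_rot': array([-3.14 , -0.   ,  0.325]), 'contact_force': array([-0.214, -0.443, -0.524]), 'torque': array([ 0.044,  0.007, -0.032]), 'opening': np.float64(0.092)} 0.0188
top [0.348 0.082 0.977]Traceback (most recent call last):
  File "<stdin>", line 8, in <module>
  File "h.py", line 7, in onz
    d=ray(c,at);e=np.array(c["eye"]);return e+d*(z-e[2])/d[2]
                                                         ~^^^
IndexError: invalid index to scalar variable.
```

```bash
sed -i 's/^def ray/def M(c):\n    r=np.array(c["rotation"]);return R.from_euler("xyz",r).as_matrix() if r.size==3 else r\ndef ray/; s/np.array(c\["rotation"\])@d/M(c)@d/; s/np.array(c\["rotation"\]).T/M(c).T/' h.py
python3 - <<'E'
from h import *
for n in("top","scene"):
    c=read_camera(n);cv2.imwrite(f"pics/{n}0.png",c["img"]);print(n,np.round(c["eye"],3),c["rotation"],c["fx"])
    for l in("lid_spot_1","tray","jar","cup","sound_1"):
        z=0. if l in("jar","cup","tray") else .095
        for f in(place_of,boxes_of):
            for r in f(n,l)[:6]: print(l,f.__name__,np.round(r["at"],1),round(r["conf"],2),np.round(onz(c,r["at"],z),3))
a=cv2.imread("pics/top0.png");b=cv2.imread("pics/scene0.png")
cv2.imwrite("pics/both.png",cv2.resize(np.hstack([a,b]),(800,300),interpolation=cv2.INTER_AREA))
E
```

```text
top [0.348 0.082 0.977] [-2.95696748e+00  2.78465475e-03 -1.56287930e+00] 389.7295269554876
lid_spot_1 call [184.9 311.7] 0.83 [ 0.53  -0.036  0.095]
tray call [182.7 312.6] 0.72 [ 0.555 -0.051  0.   ]
tray call [184.7 313. ] 0.66 [ 0.55  -0.052  0.   ]
tray call [156.7 323.3] 0.5 [ 0.624 -0.08   0.   ]
jar call [207.9 308. ] 0.58 [ 0.49  -0.038  0.   ]
jar call [203.6 309.6] 0.58 [ 0.501 -0.043  0.   ]
cup call [185.1 311.5] 0.38 [ 0.549 -0.048  0.   ]
cup call [155.3 322.7] 0.88 [ 0.628 -0.079  0.   ]Traceback (most recent call last):
  File "<stdin>", line 7, in <module>
ValueError: it knows: cup, foil_tray, jar, lid_spot, spoon, tray
```

View pics/top0.png

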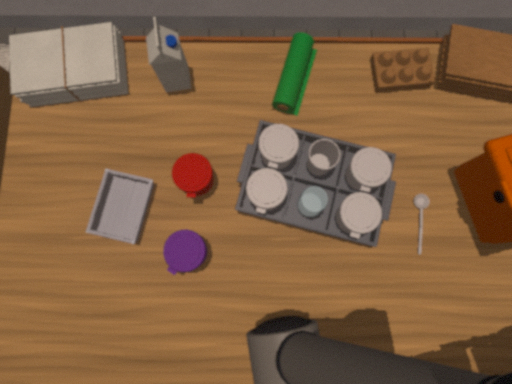

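Top picture: the carrier is centred at about (182,315). The white lids are at (190,267), which is spot 1, (146,279) spot 2, (213,360) spot 3 and (168,370) spot 4, with tabs facing the robot. The look-alikes are the red lid at (174,192) and the purple one at (251,185), and neither is meant. The cup is at (157,323) and the jar at (202,313).

```bash
python3 - <<'E'
from h import *
c=read_camera("top");im=c["img"];s=read_camera("scene");cv2.imwrite("pics/scene0.png",s["img"])
for n in("top","scene"):
    for l in("lid_spot_1","tray"):
        for f,nm in((place_of,"place"),(boxes_of,"box")):
            try:
                for r in f(n,l)[:6]: print(n,l,nm,np.round(r["at"],1),round(r["conf"],2))
            except Exception as e: print(n,l,nm,e)
S=4
g=cv2.cvtColor(cv2.resize(im[110:260,225:410],None,fx=S,fy=S,interpolation=cv2.INTER_CUBIC),cv2.COLOR_BGR2GRAY)
h=cv2.HoughCircles(g,cv2.HOUGH_GRADIENT_ALT,1.5,100,param1=200,param2=.7,minRadius=65,maxRadius=100)
v=cv2.cvtColor(g,cv2.COLOR_GRAY2BGR)
P=[]
for x,y,r in (h[0] if h is not None else []):
    at=((y+.5)/S-.5+110,(x+.5)/S-.5+225);p=onz(c,at,.095);P.append(p);print(np.round(at,1),r/S,np.round(p,4))
    cv2.circle(v,(int(x),int(y)),int(r),(0,0,255),1)
cv2.imwrite("pics/c.png",v)
E
```

```text
top lid_spot_1 box [185.6 310.2] 0.73
top tray place [207.5 123.4] 0.39
scene lid_spot_1 place [201.3 257.3] 0.95
scene lid_spot_1 place [219.5 220.5] 0.86
scene lid_spot_1 box [240.7 226.5] 0.71
scene lid_spot_1 box [207.8 254.4] 0.21
scene tray box [238.9 228.9] 0.83
scene tray box [182.1 187.7] 0.73
[212.  360.8] 20.630074 [ 0.4675 -0.1466  0.095 ]
[143.  277.5] 19.703915 [0.6299 0.0429 0.095 ]
[166.6 371.6] 20.015572 [ 0.5741 -0.1762  0.095 ]
[189.1 265.9] 20.742094 [0.519  0.0698 0.095 ]
```

View pics/c.png

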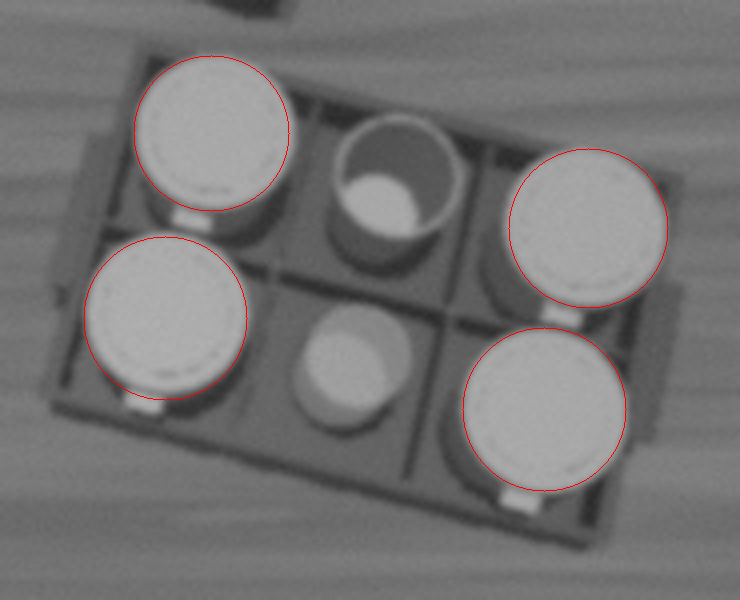

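View pics/scene0.png

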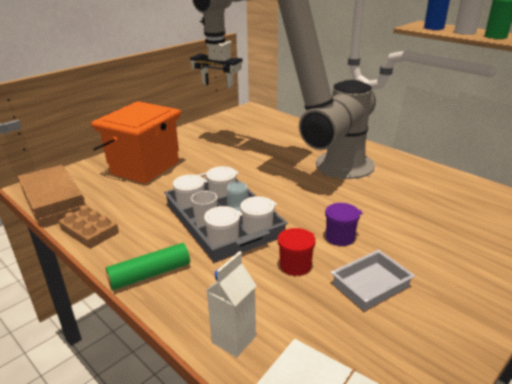

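Circles fit all four white lids well. The carrier yaw is about -0.245 rad, and the scene view agrees with the top view. I'll turn the tool to the carrier's axes and close the fingers, lifting nothing.

```bash
cat >> h.py <<'E'
C=np.array([[.519,.0698],[.6299,.0429],[.4675,-.1466],[.5741,-.1762]])
m=C.mean(0)
loc=np.array([[-1,1],[1,1],[-1,-1],[1,-1]])*[.055,.112]
H=(C-m).T@loc; th=np.arctan2(H[1,0]-H[0,1],H[0,0]+H[1,1])
X=np.array([np.cos(th),np.sin(th)]);Y=np.array([-X[1],X[0]])
L=np.array([m+a*X+b*Y for a,b in loc])
def go(k,dx,z):
    s=observe();p=np.array(s["tool_pos"]);t=np.r_[L[k-1]+dx*X,z]
    Rm=R.from_euler("xyz",s["tool_rot"]).as_matrix()
    return np.round((Rm.T@(t-p))*1000,1), round(s["tool_rot"][2]-th,3)
E
python3 -m inch '[[[0,0,0,0.144],[0,0,0,0.144],[0,0,0,0.144],[0,0,0,0.144],[0,0,0,0],[0,0,0,0]]]' 1 20
python3 -c "
from h import *
print(th,m,L-C,go(3,-.035,.125))
c=read_camera('top');h=proj
for k in range(4):print(k+1,np.round(L[k],4),proj(c,np.r_[L[k],.095]))"
```

```text
time: 1.8
tool_pos: [0.1676, -0.4975, 0.2267]
tool_rot: [3.142, -0.0, -0.248]
contact_force: [0.5, 0.3, 0.4]
opening: 0.0366
-0.24405607802622628 [ 0.547625 -0.052525] [[ 2.31861250e-03 -3.53798576e-04]
 [-1.84114433e-03 -3.42516979e-05]
 [-3.08855673e-04 -1.31574830e-03]
 [-1.68612503e-04  1.70379858e-03]] (array([ 169.5, -412.4,  101.7]), np.float64(-0.004))
1 [0.5213 0.0694] (np.float64(188.1190124129247), np.float64(266.01259365497594))
2 [0.6281 0.0429] (np.float64(143.73633217017095), np.float64(277.5033785293909))
3 [ 0.4672 -0.1479] (np.float64(212.12708671541878), np.float64(361.3306616546893))
4 [ 0.5739 -0.1745] (np.float64(166.6982972377404), np.float64(370.91208773741744))
```

```bash
python3 -m inch '[[[20,-50,0,0],[20,-50,0,0],[20,-50,0,0],[20,-50,0,0],[20,-50,0,0],[20,-50,0,0],[20,-50,10,0],[20,-50,20,0],[9,-12,30,0],[0,0,25,0]]]'
python3 -c "
from h import *
print(go(3,-.035,.11),observe()['opening'])
c=read_camera('wrist');cv2.imwrite('pics/w.png',c['img'])"
```

```text
time: 3.1
tool_pos: [0.4344, -0.1393, 0.1408]
tool_rot: [3.142, -0.0, -0.247]
contact_force: [-0.6, 0.1, 0.3]
opening: 0.0004
(array([-1.1,  0.5, 30.8]), np.float64(-0.003)) 0.0004368270574161317
```

View pics/w.png

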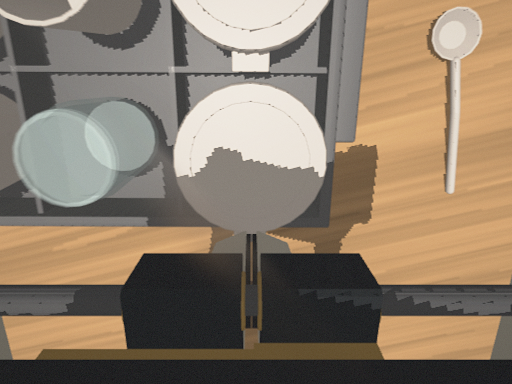

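The wrist view shows lid 3 centred at about (157,250), with the fingers at column 252. I'll check that against the calibration while going down.

```bash
cat >> h.py <<'E'
def wproj(c,s,p):
    Rm=R.from_euler("xyz",s["tool_rot"]).as_matrix();T=np.array(c["T_tool_cam"])
    q=T[:3,:3].T@(Rm.T@(np.array(p)-s["tool_pos"])-T[:3,3]);return np.round([q[1]/q[2]*c["fy"]+c["cy"],q[0]/q[2]*c["fx"]+c["cx"]],1)
E
python3 -c "
from h import *
s=observe();c=read_camera('wrist')
for z in(.093,.1):
  for d in(-.048,0,.048):print(z,d,wproj(c,s,np.r_[L[2]+d*X,z]),wproj(c,s,np.r_[L[2]+d*Y,z]))"
python3 -m inch '[[[0,0,15,0],[0,0,10,0],[0,0,0,0],[0,0,0,0]]]'
```

```text
0.093 -0.048 [233.5 252.2] [159.9 332.1]
0.093 0 [160.3 251.9] [160.3 251.9]
0.093 0.048 [ 75.8 251.6] [160.6 171.8]
0.1 -0.048 [238.3 252.2] [162.6 334.8]
0.1 0 [163.  251.9] [163.  251.9]
0.1 0.048 [ 75.7 251.6] [163.4 169.1]
time: 3.7
tool_pos: [0.434, -0.1408, 0.1174]
tool_rot: [3.141, -0.001, -0.251]
contact_force: [-0.6, 0.1, 1.1]
opening: 0.0004
```

```bash
python3 -m inch '[[[0,0,6,0],[0,0,6,0],[0,0,0,0],[0,0,0,0]]]'; for i in 1; do python3 -m inch '[[[0,0,2,0],[0,0,0,0],[0,0,0,0]]]'; done; python3 -m inch '[[[0,0,2,0],[0,0,0,0],[0,0,0,0]]]'
```

```text
time: 4.2
tool_pos: [0.4337, -0.1405, 0.1047]
tool_rot: [3.142, 0.0, -0.251]
contact_force: [0.1, -1.0, -0.6]
opening: 0.0003
time: 4.58
tool_pos: [0.4337, -0.1405, 0.1027]
tool_rot: [3.141, -0.0, -0.251]
contact_force: [-0.1, -0.4, -0.6]
opening: 0.0006
time: 4.95
tool_pos: [0.4337, -0.1405, 0.1007]
tool_rot: [3.142, 0.0, -0.251]
contact_force: [0.6, 0.2, -0.9]
opening: 0.0003
```

```bash
python3 -m inch '[[[0,0,1.5,0],[0,0,0,0],[0,0,0,0]]]';  python3 -m inch '[[[0,0,1.5,0],[0,0,0,0],[0,0,0,0]]]'
```

```text
time: 5.32
tool_pos: [0.4337, -0.1405, 0.0992]
tool_rot: [3.142, 0.0, -0.251]
contact_force: [-0.1, 0.3, -0.5]
opening: 0.0002
time: 5.7
tool_pos: [0.4337, -0.1405, 0.0977]
tool_rot: [3.142, 0.0, -0.251]
contact_force: [-0.7, 0.6, 0.1]
opening: 0.0001
```

```bash
python3 -m inch '[[[0,0,1.5,0],[0,0,0,0],[0,0,0,0]]]'
```

```text
time: 6.08
tool_pos: [0.4337, -0.1405, 0.0962]
tool_rot: [3.142, -0.0, -0.251]
contact_force: [0.4, 0.3, 0.2]
opening: 0.0004
```

```bash
python3 -m inch '[[[0,0,1,0],[0,0,0,0],[0,0,0,0]]]'
```

```text
time: 6.45
tool_pos: [0.4337, -0.1405, 0.0952]
tool_rot: [3.142, 0.0, -0.251]
contact_force: [-0.2, -0.4, -2.2]
opening: 0.0004
```

```bash
python3 -m inch '[[[0,0,1,0],[0,0,0,0],[0,0,0,0]]]'
```

```text
time: 6.82
tool_pos: [0.4337, -0.1405, 0.0942]
tool_rot: [3.141, -0.0, -0.251]
contact_force: [-0.6, -0.3, 0.9]
opening: 0.0004
```

```bash
python3 -m inch '[[[0,0,1,0],[0,0,0,0],[0,0,0,0]]]'
```

```text
time: 7.2
tool_pos: [0.4337, -0.1406, 0.0933]
tool_rot: [3.141, -0.0, -0.251]
contact_force: [-0.2, -0.3, 2.3]
opening: 0.0007
```

```bash
python3 -m inch '[[[0,0,0.8,0],[0,0,0,0],[0,0,0,0]]]'
```

```text
time: 7.58
tool_pos: [0.4338, -0.1405, 0.0927]
tool_rot: [3.141, -0.0, -0.251]
contact_force: [-1.2, 0.4, 5.3]
opening: 0.0004
```

```bash
python3 -c "
from h import *
for i in range(4):print(np.round(observe()['contact_force'],1));read_camera('wrist')"
```

```text
[-1.2  0.4  5.3]
[-1.3  0.2  5.6]
[-1.6  0.7  5.4]
[-0.8  0.6  4.8]
```

Lid 3 stiffens at 5 N/mm from z≈0.0938, so it is sound. Next is lid 4.

```bash
python3 -m inch '[[[0,0,-20,0],[30,0,0,0],[50,0,0,0],[30,0,0,0],[0,0,8,0],[0,0,0,0],[0,0,0,0]]]'; python3 -c "
from h import *
print(go(4,-.035,.1))"
```

```text
time: 8.65
tool_pos: [0.5391, -0.1675, 0.1043]
tool_rot: [-3.141, 0.001, -0.251]
contact_force: [0.3, 0.0, 0.4]
opening: 0.0002
(array([ 0.4, -1.6,  4.3]), np.float64(-0.007))
```

```bash
python3 -m inch '[[[0,-1.5,3,0],[0,0,0,0],[0,0,0,0]]]'
```

```text
time: 9.02
tool_pos: [0.5405, -0.1664, 0.1016]
tool_rot: [3.141, -0.0, -0.251]
contact_force: [-0.1, -0.1, -0.3]
opening: 0.0001
```

```bash
python3 -m inch '[[[0,0,1.5,0],[0,0,0,0],[0,0,0,0]]]'
```

```text
time: 9.4
tool_pos: [0.5406, -0.1664, 0.0999]
tool_rot: [3.142, 0.0, -0.251]
contact_force: [-0.1, -0.3, 0.3]
opening: 0.0005
```

```bash
python3 -m inch '[[[0,0,1.5,0],[0,0,0,0],[0,0,0,0]]]'
```

```text
time: 9.78
tool_pos: [0.5406, -0.1664, 0.0984]
tool_rot: [3.142, 0.0, -0.251]
contact_force: [0.7, -0.0, -0.1]
opening: 0.0008
```

```bash
python3 -m inch '[[[0,0,1,0],[0,0,0,0],[0,0,0,0]]]'
```

```text
time: 10.15
tool_pos: [0.5406, -0.1664, 0.0974]
tool_rot: [3.141, -0.0, -0.251]
contact_force: [-0.2, -0.5, -0.1]
opening: 0.0003
```

```bash
python3 -m inch '[[[0,0,1,0],[0,0,0,0],[0,0,0,0]]]'
```

```text
time: 10.52
tool_pos: [0.5406, -0.1664, 0.0964]
tool_rot: [3.142, 0.0, -0.251]
contact_force: [0.9, 0.8, 0.4]
opening: -0.0001
```

```bash
python3 -m inch '[[[0,0,1,0],[0,0,0,0],[0,0,0,0]]]'
```

```text
time: 10.9
tool_pos: [0.5407, -0.1665, 0.0956]
tool_rot: [3.141, -0.0, -0.251]
contact_force: [0.3, 0.5, 1.5]
opening: 0.0004
```

```bash
python3 -m inch '[[[0,0,1,0],[0,0,0,0],[0,0,0,0]]]'
```

```text
time: 11.28
tool_pos: [0.5407, -0.1665, 0.0947]
tool_rot: [3.141, -0.0, -0.251]
contact_force: [-1.2, 0.4, 4.7]
opening: 0.0005
```

```bash
python3 -m inch '[[[0,0,0.8,0],[0,0,0,0],[0,0,0,0]]]'
```

```text
time: 11.65
tool_pos: [0.5407, -0.1665, 0.0942]
tool_rot: [3.141, -0.001, -0.251]
contact_force: [-0.9, 1.6, 6.5]
opening: 0.0006
```

Lid 4 is sound too: contact at about 0.0958, 5 N/mm. Next is lid 2, passing high over the cup.

```bash
python3 -m inch '[[[0,0,-20,0],[0,0,-20,0],[0,-45,0,0],[0,-50,0,0],[0,-50,0,0],[0,-50,0,0],[0,-29,0,0],[0,0,20,0],[0,0,8,0],[0,0,0,0]]]'; python3 -c "
from h import *
print(go(2,-.035,.103))"
```

```text
time: 12.9
tool_pos: [0.5957, 0.0502, 0.1047]
tool_rot: [3.141, 0.002, -0.252]
contact_force: [0.3, -0.1, 0.7]
opening: 0.0001
(array([-1.9, -0.7,  1.8]), np.float64(-0.008))
```

```bash
python3 -m inch '[[[-2,-1,1.5,0.008],[0,0,0,0],[0,0,0,0]]]'
```

```text
time: 13.28
tool_pos: [0.5948, 0.0518, 0.1045]
tool_rot: [-3.142, -0.001, -0.26]
contact_force: [-0.6, 0.8, 0.3]
opening: 0.0007
```

```bash
python3 -m inch '[[[0,0,1.5,0],[0,0,0,0],[0,0,0,0]]]'
```

```text
time: 13.65
tool_pos: [0.5946, 0.052, 0.1026]
tool_rot: [3.142, -0.0, -0.259]
contact_force: [0.0, 0.1, -0.1]
opening: 0.0005
```

```bash
python3 -m inch '[[[0,0,1.5,0],[0,0,0,0],[0,0,0,0]]]'
```

```text
time: 14.02
tool_pos: [0.5946, 0.052, 0.1011]
tool_rot: [3.142, -0.0, -0.259]
contact_force: [0.5, -0.4, 0.0]
opening: 0.0003
```

```bash
python3 -m inch '[[[0,0,1,0],[0,0,0,0],[0,0,0,0]]]'
```

```text
time: 14.4
tool_pos: [0.5946, 0.052, 0.1001]
tool_rot: [3.141, -0.0, -0.259]
contact_force: [-0.2, -0.4, 1.0]
opening: 0.0003
```

```bash
python3 -m inch '[[[0,0,1,0],[0,0,0,0],[0,0,0,0]]]'
```

```text
time: 14.78
tool_pos: [0.5946, 0.052, 0.0991]
tool_rot: [3.142, 0.0, -0.259]
contact_force: [-0.8, 0.2, 0.6]
opening: 0.0006
```

```bash
python3 -m inch '[[[0,0,1,0],[0,0,0,0],[0,0,0,0]]]'
```

```text
time: 15.15
tool_pos: [0.5946, 0.052, 0.0981]
tool_rot: [3.141, 0.0, -0.259]
contact_force: [0.3, -0.2, 0.2]
opening: -0.0
```

```bash
python3 -m inch '[[[0,0,1,0],[0,0,0,0],[0,0,0,0]]]'
```

```text
time: 15.52
tool_pos: [0.5946, 0.052, 0.0971]
tool_rot: [3.142, -0.0, -0.259]
contact_force: [-0.3, 0.3, 0.5]
opening: 0.0004
```

```bash
python3 -m inch '[[[0,0,1,0],[0,0,0,0],[0,0,0,0]]]'
```

```text
time: 15.9
tool_pos: [0.5946, 0.0521, 0.0961]
tool_rot: [3.142, -0.0, -0.259]
contact_force: [-0.6, -0.2, 0.7]
opening: 0.0001
```

```bash
python3 -m inch '[[[0,0,1,0],[0,0,0,0],[0,0,0,0]]]'
```

```text
time: 16.27
tool_pos: [0.5946, 0.052, 0.0952]
tool_rot: [3.142, -0.0, -0.259]
contact_force: [-1.7, 0.9, 2.1]
opening: 0.0004
```

```bash
python3 -m inch '[[[0,0,0.8,0],[0,0,0,0],[0,0,0,0]]]'
```

```text
time: 16.65
tool_pos: [0.5947, 0.0521, 0.0948]
tool_rot: [-3.142, -0.0, -0.259]
contact_force: [-2.1, -0.1, 5.3]
opening: 0.0003
```

```bash
python3 -m inch '[[[0,0,0.8,0],[0,0,0,0],[0,0,0,0]]]'
```

```text
time: 17.02
tool_pos: [0.5947, 0.0521, 0.0945]
tool_rot: [-3.142, -0.001, -0.259]
contact_force: [-4.3, -0.0, 9.5]
opening: 0.0
```

Ambiguous: lid 2 is stiffer here with a lateral force, which may be a tilt that has reached its stop. I'll back off in small steps with averaged forces, and take a wrist view.

```bash
cat > avg.py <<'E'
from h import *
F=[];Z=[];T=[]
for i in range(8):
    s=observe();F.append(s['contact_force']);Z.append(s['tool_pos'][2]);T.append(s['torque']);c=read_camera('wrist')
import sys
if len(sys.argv)>1: cv2.imwrite(sys.argv[1],c['img'])
print('AVG z %.4f'%np.mean(Z),np.round(np.mean(F[1:],0),2),np.round(np.mean(T[1:],0),3))
E
python3 avg.py pics/p1.png
python3 -m inch '[[[0,0,-1.6,0],[0,0,0,0]]]'; python3 avg.py
python3 -m inch '[[[0,0,-1.5,0],[0,0,0,0]]]'; python3 avg.py
python3 -m inch '[[[0,0,-1.5,0],[0,0,0,0]]]'; python3 avg.py
python3 -m inch '[[[0,0,-4,0],[0,0,0,0]]]'; python3 avg.py pics/p2.png
python3 -c "
import cv2,numpy as np
cv2.imwrite('pics/p12.png',cv2.resize(np.hstack([cv2.imread('pics/p1.png'),cv2.imread('pics/p2.png')]),(800,300)))"
```

```text
AVG z 0.0945 [-3.35  0.14  9.06] [ 0.066  0.579 -0.005]
time: 17.68
tool_pos: [0.5946, 0.052, 0.0951]
tool_rot: [3.142, -0.0, -0.259]
contact_force: [-0.7, 0.9, 1.9]
opening: 0.0007
AVG z 0.0950 [-0.97  0.35  2.8 ] [0.073 0.171 0.007]
time: 18.32
tool_pos: [0.5946, 0.052, 0.0965]
tool_rot: [3.141, -0.0, -0.259]
contact_force: [0.1, 0.5, 0.3]
opening: 0.0005
AVG z 0.0965 [-0.12  0.01  0.77] [0.077 0.018 0.015]
time: 18.98
tool_pos: [0.5946, 0.052, 0.0981]
tool_rot: [3.141, -0.0, -0.259]
contact_force: [0.5, 0.5, 0.1]
opening: 0.0001
AVG z 0.0980 [ 0.16 -0.01  0.1 ] [ 0.043  0.022 -0.005]
time: 19.62
tool_pos: [0.5949, 0.052, 0.1026]
tool_rot: [-3.141, -0.001, -0.259]
contact_force: [-0.4, -0.0, 0.6]
opening: 0.0003
AVG z 0.1022 [ 0.03 -0.18  0.12] [0.039 0.036 0.005]
```

View pics/p12.png

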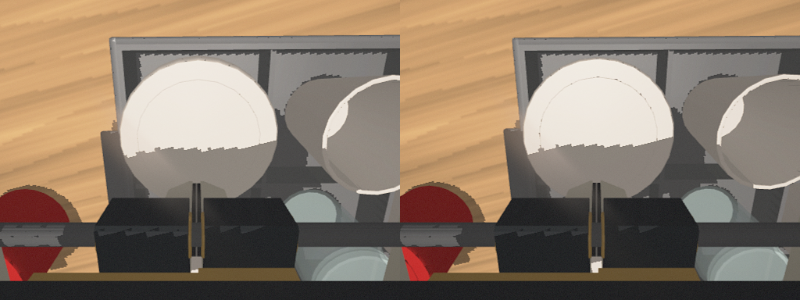

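The left view (pressed) and right view (released) show the fingers centred laterally on lid 2. Averaged, it gives softly (0.8 N at 0.0965) and then meets a stop of about 12 N/mm at 0.095, unlike the sound panels at 5 N/mm. So lid 2 rocks. I'll check its height with a light touch in the middle before pushing.

```bash
python3 -c "
from h import *
print(go(2,0,.1))"; python3 -m inch '[[[0,0,-3,0],[18,0,0,0],[17,0,0,0],[0,0,4,0],[0,0,0,0],[0,0,0,0]]]';python3 -c "
from h import *
print(go(2,0,.1))"
```

```text
(array([34.7,  0.3,  2. ]), np.float64(-0.015))
time: 20.78
tool_pos: [0.6278, 0.0433, 0.101]
tool_rot: [3.141, 0.001, -0.259]
contact_force: [-0.1, -0.1, -0.3]
opening: 0.0005
(array([0.4, 0.3, 1. ]), np.float64(-0.015))
```

```bash
python3 -m inch '[[[0,0,1.5,0],[0,0,0,0]]]'; python3 avg.py
python3 -m inch '[[[0,0,1,0],[0,0,0,0]]]'; python3 avg.py
```

```text
time: 21.02
tool_pos: [0.6282, 0.0432, 0.0996]
tool_rot: [3.141, 0.0, -0.259]
contact_force: [0.6, -0.8, 0.6]
opening: 0.0002
AVG z 0.0996 [ 0.14 -0.16  0.06] [ 0.047  0.01  -0.01 ]
time: 21.68
tool_pos: [0.6283, 0.0431, 0.0985]
tool_rot: [3.141, 0.0, -0.259]
contact_force: [0.9, -0.8, -0.5]
opening: 0.0004
AVG z 0.0986 [-0.33 -0.01  0.16] [ 0.042  0.011 -0.005]
```

```bash
python3 -m inch '[[[0,0,0.8,0],[0,0,0,0],[0,0,0,0]]]'; python3 -m inch '[[[0,0,0.6,0],[0,0,0,0],[0,0,0,0]]]'
```

```text
time: 22.45
tool_pos: [0.6285, 0.043, 0.098]
tool_rot: [3.142, -0.0, -0.259]
contact_force: [-0.0, 0.3, 1.6]
opening: 0.0002
time: 22.82
tool_pos: [0.6285, 0.0431, 0.098]
tool_rot: [-3.142, -0.001, -0.259]
contact_force: [-2.4, -0.2, 6.9]
opening: 0.0001
```

The middle is hard at 0.098 with no panel give, while the edge sank to 0.095. Lid 2 is the loose one. Now I'll push it home.

```bash
python3 -m inch '[[[0,0,0.8,0],[0,0,0,0],[0,0,0,0]]]'; python3 -m inch '[[[0,0,0.8,0],[0,0,0,0],[0,0,0,0]]]'
```

```text
time: 23.2
tool_pos: [0.6286, 0.0431, 0.0979]
tool_rot: [-3.142, -0.001, -0.259]
contact_force: [-4.2, 0.6, 10.8]
opening: 0.0008
time: 23.58
tool_pos: [0.6286, 0.0431, 0.0974]
tool_rot: [-3.141, -0.001, -0.259]
contact_force: [-4.1, -0.5, 12.5]
opening: 0.0004
```

```bash
python3 -m inch '[[[0,0,0.8,0],[0,0,0,0],[0,0,0,0]]]'
```

```text
time: 23.95
tool_pos: [0.6286, 0.0431, 0.0967]
tool_rot: [-3.141, -0.001, -0.259]
contact_force: [-4.3, 0.2, 12.2]
opening: 0.0006
```

```bash
python3 -m inch '[[[0,0,0.8,0],[0,0,0,0],[0,0,0,0]]]'
```

```text
time: 24.32
tool_pos: [0.6286, 0.0431, 0.0959]
tool_rot: [-3.142, -0.001, -0.259]
contact_force: [-4.5, -0.5, 12.6]
opening: -0.0001
```

```bash
python3 -m inch '[[[0,0,0.8,0],[0,0,0,0],[0,0,0,0]]]'
```

```text
time: 24.7
tool_pos: [0.6286, 0.0431, 0.0952]
tool_rot: [-3.141, -0.001, -0.259]
contact_force: [-5.2, 0.1, 12.4]
opening: 0.0004
```

Going down at a steady 12.5 N, as expected. I'll continue to the hard stop.

```bash
python3 -m inch '[[[0,0,0.8,0],[0,0,0,0],[0,0,0,0]]]'
```

```text
time: 25.08
tool_pos: [0.6286, 0.0431, 0.0943]
tool_rot: [-3.141, -0.001, -0.259]
contact_force: [-5.3, -0.0, 12.5]
opening: 0.0006
```

```bash
python3 -m inch '[[[0,0,1,0],[0,0,0,0],[0,0,0,0]]]'
```

```text
time: 25.45
tool_pos: [0.6286, 0.0431, 0.0936]
tool_rot: [-3.141, -0.002, -0.259]
contact_force: [-4.9, -0.2, 14.8]
opening: 0.0006
```

```bash
python3 -m inch '[[[0,0,1,0],[0,0,0,0],[0,0,0,0]]]'
```

```text
time: 25.82
tool_pos: [0.6286, 0.0431, 0.0934]
tool_rot: [-3.141, -0.002, -0.259]
contact_force: [-7.6, -0.1, 18.9]
opening: 0.0005
```

```bash
python3 -m inch '[[[0,0,1,0],[0,0,0,0],[0,0,0,0]]]'
```

```text
time: 26.2
tool_pos: [0.6287, 0.0431, 0.0933]
tool_rot: [-3.141, -0.003, -0.259]
contact_force: [-9.5, -0.7, 24.0]
opening: 0.0004
```

```bash
python3 -m inch '[[[0,0,1,0],[0,0,0,0],[0,0,0,0],[0,0,-4,0],[0,0,-3,0],[0,0,0,0],[0,0,0,0]]]'; python3 avg.py
```

```text
time: 27.08
tool_pos: [0.6282, 0.0431, 0.0947]
tool_rot: [3.141, 0.001, -0.259]
contact_force: [0.0, -0.4, 1.1]
opening: 0.0005
AVG z 0.0950 [-0.11  0.18 -0.11] [ 0.035  0.019 -0.024]
```

Contact-free at 0.095, where it stood at 0.098, so the lid stays down. I'll draw back and look.

```bash
python3 -m inch '[[[0,0,-10,0],[0,0,-30,0],[0,0,-50,0],[0,0,-40,0],[-40,0,0,0],[-50,0,0,0],[-50,0,0,0],[-50,0,0,0],[0,0,0,0],[0,0,0,0]]]'; python3 -c "
from h import *
cv2.imwrite('pics/end.png',read_camera('scene')['img'][130:280,130:330].repeat(3,0).repeat(3,1))"
```

```text
time: 28.72
tool_pos: [0.4457, 0.0917, 0.2264]
tool_rot: [-3.141, -0.003, -0.259]
contact_force: [-0.9, -0.9, -0.3]
opening: 0.0004
```

View pics/end.png

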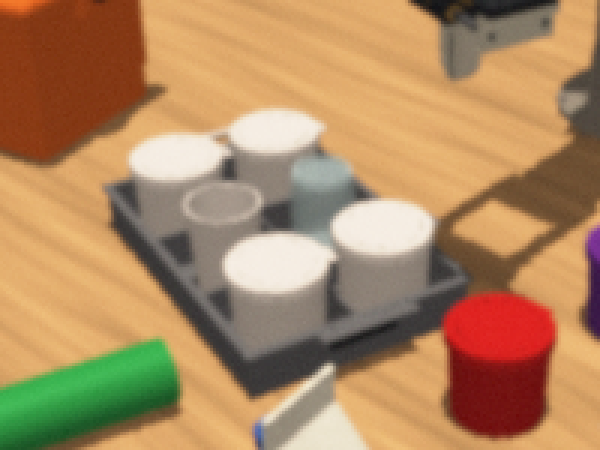

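The scene crop shows all four lids seated, with lid 2 at crop (275,262) level. The cup and jar are in place and the gripper is clear, so I'll hand in.

```bash
python3 -c "
from cell import *
print(hand_in())"
```

```text
the job is handed in; nothing more can be done
None
```

The loose lid was lid 2 (far row, left end). I rocked it, pressed it down in the middle to a hard stop, drew back and handed in at about 29 s.

- **Sound lids:** lids 3 and 4, pressed at the tab side to at most about 6.5 N, gave about 5 N per mm, as sound panels should. I didn't test lid 1, because lid 2 was already found.
- **Finding lid 2:** its tab-side edge sank softly under about 1–2 N, then met a stiff stop at z≈0.095. I took that press to about 9.5 N. Its middle was hard at 0.098. Together these showed it was loose.
- **Pressing home:** it went down at a steady 12.5 N or so to a hard stop at 0.0934, about 4.5 mm. The last force I read there was 24 N; I commanded 1 mm more without reading the force.
- **Last checks:** the fingers were free of force at 0.095, so the lid stayed down. The final scene picture shows all four lids level, the cup and jar in place, and the gripper clear. I didn't press lid 2's edge again afterwards.

**Disagreements:** the steady force read slightly below the stated 14 N, with a sideways force of 4–5 N alongside, rising to 9.5 N at the stop. The trained networks' lid-spot and tray finds in the top picture were not usable, so I placed the lids from fitted circles instead (agreeing to about 2 mm).

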